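Tip the key switches into the sorting bowl

ROBOT

A 6-joint arm with a two-finger parallel gripper is mounted at the origin on the work surface. World frame = base frame: x ahead of the robot, y to its left, z up, the work surface at z = 0. Lengths are in m, angles in rad, forces in N, time in s.
With the tool pointing down it reaches from about 0.425 to 0.95 m from the base axis. Payload 14.7 kg.
Tool frame: the origin (TCP) lies midway between the tips of the shut fingers; the grasp point (between the pads) lies 19 mm behind it; z points along the fingers, y is the line along which they close (so a half turn about z gives the same grasp; the last joint's range is limited). The gripper opens to 85 mm and grips with 20 to 120 N. Pads are 22 mm wide; open, the fingers measure 114 mm over their backs; the gripper's body (76 mm by 85 mm) begins 54 mm behind the grasp point. The pads swing forward as they close: fully open they stand 13 mm farther back than shut.
Start: joints at [-0.047, 0.48, 1.596, -0, 1.065, -0.047], TCP at [0.65, 0, 0.231] pointing down, gripper open.
Joint ranges: [-2.75, 2.75], [-0.82, 2.05], [0.23, 2.67], [-1.56, 4.7], [0.09, 2.69], [-2.92, 2.92]. Speed limits (rad/s): [1.89, 1.89, 2.39, 3.01, 3.01, 3.01].

INTERFACE

Orientations are given as a unit quaternion [x, y, z, w].
In Python, from workcell import telemetry, optics, ctrl gives the robot as it stands.
- The arm moves only by the tool drive_tool, never from a script. Its argument "increments" is a list of rows, each a list of 3 entries, a list of its own where there are three numbers: the shift along the tool's x, y, z in cm, then the turn, a rotation vector about the tool's x, y, z in degrees, then the closure, from -1 (fully open) to 1 (shut), so that 0 is half open. In form: [[[tx, ty, tz], [ax, ay, az], grip], ...]. A call has 1 to 10 rows; each row shifts and turns the commanded pose from where the row before left it, along the tool's axes as they then stand; what a row does not reach is not made up. A row lasts 1/8 s, in which the tool goes at most 62.5 mm and 10.7 degrees, less where a joint would pass 70% of its speed; a pose out of reach is approached as far as the arm can. A call with a gripper value outside its range is refused whole. The fingers move at their own pace and stop on an object; "newtons" is the grip in N (left out, the last holds). Time passes only in rows, so rows that do not move let the fingers close. It gives the time, the measured TCP pose, the force, the opening and the grip force at its end, in the units of the state.
- telemetry.read_state(): the state, without advancing time (a new reading comes with each control period).
- optics.capture(name): name is "scene" or "side" or "wrist"; returns a dict with "image" (400x640x3 uint8, red, green, blue), "camera_matrix" (3x3 intrinsics, pixels), "cam_to_world" (4x4, takes a point from camera to world coordinates). Camera axes: x right, y up, looking along -z (the intrinsics and any distortion apply to the point x, -y, -z); pixel columns grow to the right and rows downward; lengths in m; the calibration is good to about 2 mm. A picture is of the moment at which its call begins. There is no depth.
- ctrl.close_job(): hands the job in; it is judged then, once.
The state is a dict: "clock": time; "joint_pos": joint angles; "joint_velocities": joint speeds; "tau": joint torques, N m; "position": TCP position; "tool_rot": TCP orientation; "ft_force": force on the tool from outside, world axes, zero at the start; "moment": the same for the moment, N m; "width": finger opening in m; "finger_force": force on a finger pad.
Only numpy, scipy, OpenCV 4.12 (cv2) and the standard library are available. Lean on these libraries where they do the work, as an engineer would, in place of code of your own. Each camera call takes 0.05 s, during which the arm holds its last target. There are 200 camera calls.

TASK

Take the white cup of red key switches out of its leaning holder, pour all eight switches over its spout into the blue bowl, and put the empty cup back in the holder as it stood, fully seated and with the spout on the same side. Spill nothing, and leave the bowls and the other things on the bench where they are.

Things in the scene. Friction and masses are not known exactly. Their poses are not given: they have to be found in the camera images.
- holder: black cup holder, screwed down: base plate 220 x 110 x 6 mm, origin at the centre of its underside, z up. The square seat in its middle slopes 30 degrees, so the cup in it leans 30 degrees towards the holder's +y. Lips on the seat, +y 22 mm high and +x, -x 10 mm high, guide the cup: it slides down against the +y lip, with 3 mm play each side in x; the high -y side is open
- holder_seat (a point): centre of the sloped seat floor, 30 mm straight above the holder's origin, where the centre of the cup's underside rests
- light_bar (a point): middle of the underside of the aluminium light bar fixed over the cup, 182 mm above the table; bar 200 mm along the holder's x, 20 mm wide, 20 mm high, at holder y = +38 mm, on 10 mm posts at x = +-100 mm. It bars a straight-down approach to the cup: come from the holder's -y side with the hand tilted
- cup: white square plastic cup, 80 g, 54 mm wide in its x (flat parallel outer sides: grip these), 50 mm in y, 68 mm tall, walls and floor 3 mm; origin at the centre of its underside, z to the open mouth. The +y wall flares out 23 degrees above 36 mm as a spout. At the start it leans in the holder, x along the holder's x, with all eight switches in it. Slick: it empties when tipped 110 degrees or more
- cup_lip (a point): middle of the spout's lip, at (0, 39, 68) mm in the cup's frame; pour over this lip
- blue_bowl: blue round bowl for the red switches, 350 g, loose, 130 mm across the rim, 90 mm across the foot, 45 mm tall, wall 4 mm, floor 5 mm thick; origin at the centre of its underside, z up
- yellow_bowl: yellow bowl of the same size that holds yellow switches; leave alone. Its place may be swapped with the blue bowl's
- pliers: bystander: black-handled pliers lying flat, 140 mm long, 12 mm high
- jar: bystander: small amber jar with black cap, 44 mm across, 42 mm tall
- screwdriver: bystander: screwdriver with orange handle, lying flat, 150 mm long
- switch0: one of the eight key switches: black housing 15.6 x 15.6 x 11 mm with a red stem 4 mm high on top, 10 g; origin at the centre of its underside
- switch1: one of the eight key switches: black housing 15.6 x 15.6 x 11 mm with a red stem 4 mm high on top, 10 g; origin at the centre of its underside
- switch2: one of the eight key switches: black housing 15.6 x 15.6 x 11 mm with a red stem 4 mm high on top, 10 g; origin at the centre of its underside
- switch3: one of the eight key switches: black housing 15.6 x 15.6 x 11 mm with a red stem 4 mm high on top, 10 g; origin at the centre of its underside
- switch4: one of the eight key switches: black housing 15.6 x 15.6 x 11 mm with a red stem 4 mm high on top, 10 g; origin at the centre of its underside
- switch5: one of the eight key switches: black housing 15.6 x 15.6 x 11 mm with a red stem 4 mm high on top, 10 g; origin at the centre of its underside
- switch6: one of the eight key switches: black housing 15.6 x 15.6 x 11 mm with a red stem 4 mm high on top, 10 g; origin at the centre of its underside
- switch7: one of the eight key switches: black housing 15.6 x 15.6 x 11 mm with a red stem 4 mm high on top, 10 g; origin at the centre of its underside

How it is judged:
By the outcome, as a careful person would: the job done as asked, in the order asked, and still so for the second after the job is handed in, with the robot touching nothing.
It also fails if it takes over 72 s, if anything falls off the work surface, if the arm or the gripper's body presses on something with over 40 N, if the wrist force passes 120 N, or if a joint passes its speed limit or range.

## Working session

There is one attempt and no reset: what is moved stays moved. The work goes in short steps, Python scripts to look and compute and a tool call to move; the robot and the scene stay as the last step left them, time stands still between calls to the robot, and variables do not carry over. Pictures are saved under pics/ and viewed, at most 10 in all, crops included, and the job is handed in when it is done.

Besides the shell and the picture viewer there is one more tool, called after "Request:" as name([rows], argument=value, ...), one row to a line, values as JSON. drive_tool: Moves the arm, as the interface text tells. Its arguments: {"type":"object","properties":{"increments":{"type":"array"},"newtons":{"type":"number"}},"required":["increments"]}

```bash
mkdir -p pics; ls
python3 - <<'E'
from workcell import telemetry, optics
import cv2, numpy as np
print(telemetry.read_state())
for n in ["scene","side"]:
    c=optics.capture(n); cv2.imwrite(f"pics/{n}0.png",c["image"][:,:,::-1])
    print(n,c["camera_matrix"].round(1).tolist(),c["cam_to_world"].round(4).tolist(),[k for k in c])
    np.savez(f"{n}0.npz",**{k:c[k] for k in ["image","camera_matrix","cam_to_world"]})
E
```

```text
pics
{'clock': 0.0, 'joint_pos': array([-4.66038669e-02,  4.80851181e-01,  1.59686001e+00, -2.84151640e-05,
        1.06507899e+00, -4.65777820e-02]), 'joint_velocities': array([ 3.00799966e-05, -1.07625482e-03,  9.04409821e-04, -9.52240764e-04,
       -1.13997442e-03,  1.01960219e-03]), 'tau': array([ 2.41355090e-03, -9.50650907e+01, -4.30184269e+01, -5.27583288e-04,
        1.24796593e-02,  1.26860105e-04]), 'position': array([6.49600344e-01, 2.78599753e-05, 2.30664994e-01]), 'tool_rot': array([ 7.07111005e-01,  7.07102304e-01, -4.12397318e-04, -4.34282632e-04]), 'ft_force': array([0.18681788, 0.55818928, 0.33064289]), 'moment': array([-0.07165733,  0.02378516,  0.0168584 ]), 'finger_force': 0.0, 'width': 0.08517676020489218}
scene [[498.6, 0.0, 322.4], [0.0, 498.6, 200.9], [0.0, 0.0, 1.0]] [[-0.0716, -0.8338, 0.5473, 1.1358], [0.9974, -0.054, 0.0482, 0.0123], [-0.0106, 0.5494, 0.8355, 1.037], [0.0, 0.0, 0.0, 1.0]] ['image', 'camera_matrix', 'cam_to_world']
side [[435.5, 0.0, 307.7], [0.0, 435.5, 208.7], [0.0, 0.0, 1.0]] [[-0.8207, 0.2707, -0.5031, 0.1003], [-0.571, -0.4213, 0.7046, 0.6328], [-0.0212, 0.8656, 0.5004, 0.5841], [0.0, 0.0, 0.0, 1.0]] ['image', 'camera_matrix', 'cam_to_world']
```

View pics/scene0.png

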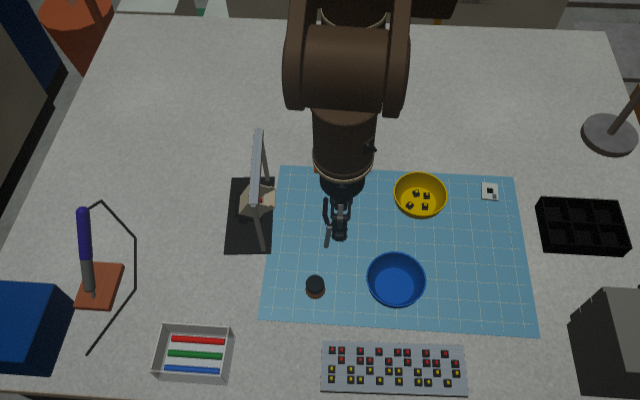

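View pics/side0.png

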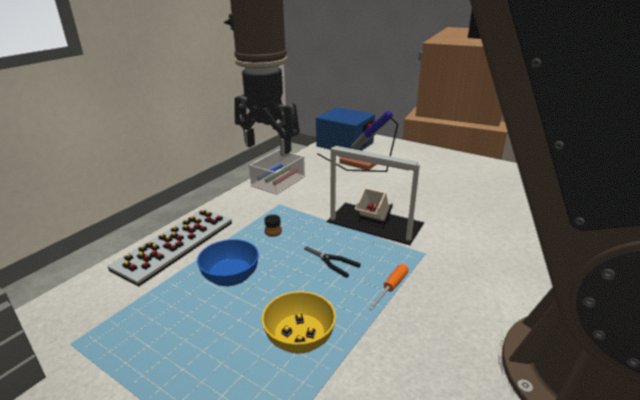

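Bare scene: the holder (scene px ~250,215) stands on the robot's right with the bar on its left side, the cup mouth faces world +y (side px 375,205); blue bowl at scene (396,279), yellow at (420,195), jar (315,287).

```bash
cat > h.py <<'E'
import numpy as np, cv2
from scipy.spatial.transform import Rotation as R
def load(f):
    d=np.load(f); return d["image"],d["camera_matrix"],d["cam_to_world"]
def proj(P,K,T):
    p=(np.atleast_2d(P)-T[:3,3])@T[:3,:3]*[1,-1,-1]
    q=p@K.T; return q[:,:2]/q[:,2:]
def onplane(uv,z,K,T):
    d=T[:3,:3]@(np.linalg.inv(K)@[uv[0],uv[1],1]*[1,-1,-1]); o=T[:3,3]
    return o+d*(z-o[2])/d[2]
E
python3 - <<'E'
from h import *
from scipy.optimize import minimize
a=load("scene0.npz");b=load("side0.npz")
t=np.linspace(0,2*np.pi,60); c=np.c_[np.cos(t),np.sin(t)]
def sil(xy):
    return np.r_[np.c_[xy+c*.065,0*t+.045],np.c_[xy+c*.045,0*t]]
g0=onplane((396,279),.02,*a[1:])[:2]
for im,K,T in(a,b):
    hsv=cv2.cvtColor(im,cv2.COLOR_RGB2HSV)
    m=cv2.inRange(hsv,(105,150,30),(125,255,255)); 
    n,l,s,ce=cv2.connectedComponentsWithStats(m); u=proj([*g0,.02],K,T)[0]
    i=min([k for k in range(1,n) if s[k,4]>300],key=lambda k:np.hypot(*(ce[k]-u))); m=(l==i).astype(np.uint8); print(s[i],ce[i])
    m=cv2.morphologyEx(m,cv2.MORPH_CLOSE,np.ones((9,9)))
    def f(xy):
        z=np.zeros_like(m); cv2.fillConvexPoly(z,cv2.convexHull((proj(sil(xy),K,T)*16).astype(np.int32)),1,shift=4)
        return -(z&m).sum()/(z|m).sum()
    r=minimize(f,g0,method="Nelder-Mead",options=dict(initial_simplex=g0+np.array([[0,0],[.02,0],[0,.02]]))); print(r.x,r.fun)
A=cv2.resize(a[0][120:270,205:295],None,fx=4,fy=4,interpolation=2); B=cv2.resize(b[0][140:245,320:430],None,fx=4,fy=4,interpolation=2)
M=np.zeros((600,800,3),np.uint8);M[:,:360]=A;M[:420,360:]=B
cv2.imwrite("pics/m1.png",M[:,:,::-1])
E
```

```text
[ 366  252   60   56 2637] [395.69093667 279.18885097]
[0.69263804 0.29312541] 0.0
[ 197  240   61   45 2092] [228.07313576 261.44311663]
[0.69263804 0.29312541] 0.0<stdin>:16: RuntimeWarning: overflow encountered in scalar negative
```

View pics/m1.png

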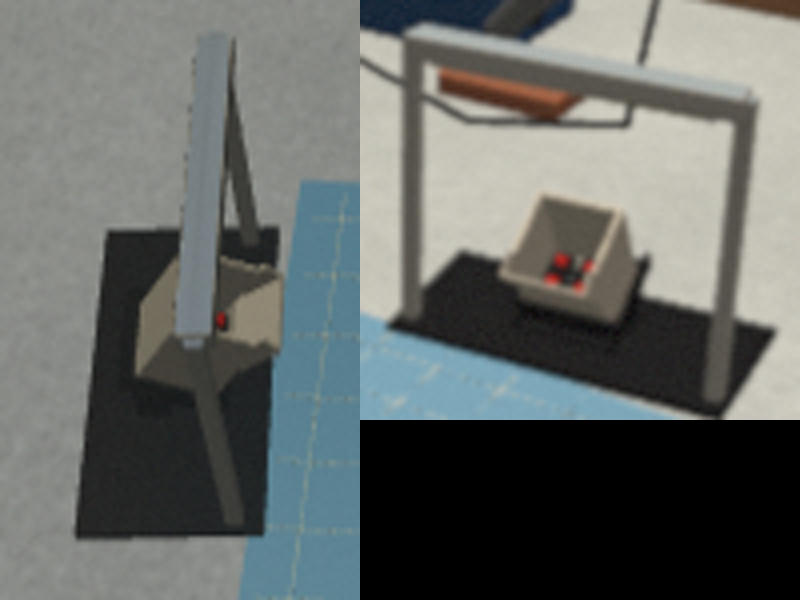

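The enlarged crops show the plate corners at scene mosaic (107,230),(278,228),(264,535),(77,537) and side mosaic (462,250),(388,327),(720,417),(775,330); cup seated, spout to world +y, switches inside.

Run:
```python
from h import *
from scipy.optimize import minimize,least_squares
a=load("scene0.npz");b=load("side0.npz")
t=np.linspace(0,2*np.pi,60); c=np.c_[np.cos(t),np.sin(t)]
sil=lambda xy: np.r_[np.c_[xy+c*.065,0*t+.045],np.c_[xy+c*.045,0*t]]
g0=onplane((396,279),.02,*a[1:])[:2]; print(g0)
for im,K,T in(a,b):
    m=cv2.inRange(cv2.cvtColor(im,cv2.COLOR_RGB2HSV),(105,150,30),(125,255,255)); 
    n,l,s,ce=cv2.connectedComponentsWithStats(m); u=proj([*g0,.02],K,T)[0]
    i=min([k for k in range(1,n) if s[k,4]>300],key=lambda k:np.hypot(*(ce[k]-u))); m=(l==i).astype(np.uint8)
    m=cv2.morphologyEx(m,cv2.MORPH_CLOSE,np.ones((9,9)))
    def f(xy):
        z=np.zeros_like(m); cv2.fillConvexPoly(z,cv2.convexHull((proj(sil(xy),K,T)*16).astype(np.int32)),1,shift=4)
        return -float((z&m).sum())/(z|m).sum()
    r=minimize(f,g0,method="Nelder-Mead",options=dict(initial_simplex=g0+np.array([[0,0],[.02,0],[0,.02]]))); print("bowl",r.x,r.fun)
pa=(np.array([(107,230),(278,228),(264,535),(77,537)])+.5)/4-.5+[205,120]
pb=(np.array([(462,250),(388,327),(720,417),(775,330)])-[360,0]+.5)/4-.5+[320,140]
for p,(im,K,T) in((pa,a),(pb,b)): print(np.round([onplane(q,.006,K,T) for q in p],4).tolist())
L=np.array([[-110,-55,6],[-110,55,6],[110,55,6],[110,-55,6]])/1e3
H=lambda v,P:R.from_euler("z",v[2]).apply(P)+[v[0],v[1],0]
# side order: back-left=(+x,-y), (+x,+y), (-x,+y), (-x,-y)
f=lambda v:np.r_[(proj(H(v,L),*a[1:])-pa).ravel(),(proj(H(v,L[[3,2,1,0]]),*b[1:])-pb).ravel()]
r=least_squares(f,[.55,-.2,0]);print(r.x,np.abs(r.fun).max())
for q,(im,K,T) in((pa,a),(pb,b)):pass
for k,o,p,cam in((0,[0,1,2,3],pa,a),(1,[3,2,1,0],pb,b)):
    print(least_squares(lambda v:(proj(H(v,L[o]),*cam[1:])-p).ravel(),r.x).x)
```

```text
[0.66513804 0.13062541]
bowl [0.67554811 0.12704369] -0.9694628403237675
bowl [0.67132619 0.12681952] -0.8913601368691189
[[0.4029, -0.2852, 0.006], [0.3943, -0.176, 0.006], [0.6134, -0.1566, 0.006], [0.6219, -0.2648, 0.006]]
[[0.6166, -0.2656, 0.006], [0.6051, -0.1547, 0.006], [0.391, -0.1754, 0.006], [0.4008, -0.2824, 0.006]]
[ 0.50600858 -0.22100128  0.08682256] 1.4859413192565398
[ 0.50809179 -0.22059524  0.08845404]
[ 0.50394991 -0.22012271  0.08372819]
```

Request:
drive_tool([
  [[0,0,-4],[0,0,-5],-1],
  [[0,0,-4],[0,0,0],-1],
  [[0,0,-4],[0,0,0],-1],
  [[-4,-1.3,0],[0,0,0],-1],
  [[-4,-1.3,0],[0,0,0],-1],
  [[-4,-1.3,0],[0,0,0],-1],
  [[-4,-1.3,0],[0,0,0],-1],
  [[-4,-1.3,0],[0,0,0],-1],
  [[-4,-1.3,0],[0,0,0],-1],
  [[-4,-1.3,0],[0,0,0],-1],
], newtons=40)

```text
clock: 1.35
position: [0.5831, -0.2881, 0.351]
tool_rot: [0.676, 0.737, -0.0, -0.0]
ft_force: [0.1, -0.1, -0.2]
width: 0.0852
finger_force: 0.0
```

Request:
drive_tool([
  [[-3,0,0],[0,9,0],-1],
  [[-3,0,0],[0,9,0],-1],
  [[-3,0,0],[0,9,0],-1],
  [[-1,0,0],[0,9,0],-1],
  [[0,0,0],[0,9,0],-1],
  [[0,0,0],[0,0,0],-1],
  [[0,0,0],[0,0,0],-1],
])

```text
clock: 2.22
position: [0.5925, -0.3834, 0.3329]
tool_rot: [0.624, 0.682, 0.258, -0.281]
ft_force: [0.1, 1.0, 0.8]
width: 0.0857
finger_force: 0.0
```

```bash
cat >> h.py <<'E'
HO=np.array([.506,-.2205,0]); YAW=.087; Rh=R.from_euler("z",YAW)
def cur():
    from workcell import telemetry
    s=telemetry.read_state(); return s,np.array(s["position"]),R.from_quat(s["tool_rot"])
def hand(a):  # tilt a deg: tool z=(0,sin,-cos) in holder frame, tool y=holder x
    a=np.radians(a); z=[0,np.sin(a),-np.cos(a)]; y=[1,0,0]; x=np.cross(y,z)
    return Rh*R.from_matrix(np.c_[x,y,z])
def togo(p,q):  # shift (cm, current tool axes), turn (deg, tool axes)
    s,P,Q=cur()
    print("P",P.round(4),"holder",(Rh.inv().apply(P-HO)).round(4),"j",np.round(s["joint_pos"],2),"t",round(s["clock"],2),"F",np.round(s["ft_force"],1))
    print("shift cm",(Q.inv().apply(p-P)*100).round(2),"turn deg",np.degrees((Q.inv()*q).as_rotvec()).round(2))
hw=lambda x,y,z: HO+Rh.apply([x,y,z])
E
python3 - <<'E'
from h import *
from workcell import optics
togo(hw(0,.036-.085,.048+.085),hand(45))
c=optics.capture("wrist"); cv2.imwrite("pics/w1.png",c["image"][:,:,::-1]); np.savez("w1.npz",**{k:c[k] for k in ["image","camera_matrix","cam_to_world"]})
E
```

```text
P [ 0.5925 -0.3834  0.3329] holder [ 0.072  -0.1698  0.3329] j [-0.84  0.87  0.86  0.49  2.03 -0.85] t 2.23 F [0.1 1.  0.8]
shift cm [-5.53 -7.2  22.69] turn deg [-0.01  0.17  0.03]
```

View pics/w1.png

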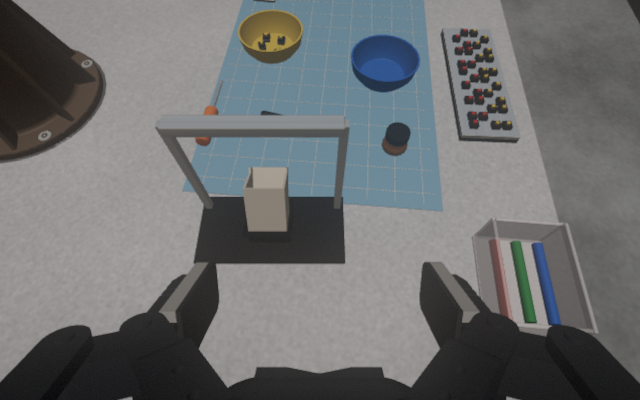

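Wrist view: cup (px 245-289, 168-231) under the bar, path from the -y side clear; hand is 72 mm off in holder x.

Request:
drive_tool([
  [[-2,-2.4,2],[0,0,0],-1],
  [[-2,-2.4,3],[0,0,0],-1],
  [[-1.5,-2.4,4],[0,0,0],-1],
  [[0,0,4],[0,0,0],-1],
  [[0,0,4],[0,0,0],-1],
  [[0,0,3],[0,0,0],-1],
  [[0,0,2.5],[0,0,0],-1],
  [[0,0,0],[0,0,0],-1],
  [[0,0,0],[0,0,0],-1],
])

```text
clock: 3.4
position: [0.5108, -0.2708, 0.1365]
tool_rot: [0.624, 0.682, 0.258, -0.281]
ft_force: [0.7, 0.0, 0.0]
width: 0.0853
finger_force: 0.0
```

Run:
```python
from h import *
from workcell import optics
togo(hw(0,.036,.048),hand(45))
c=optics.capture("wrist"); cv2.imwrite("pics/w2.png",c["image"][:,:,::-1]); np.savez("w2.npz",**{k:c[k] for k in ["image","camera_matrix","cam_to_world"]})
K,T=c["camera_matrix"],c["cam_to_world"]
cup=lambda p:hw(0,0,.03)+(Rh*R.from_euler("x",-30,degrees=True)).apply(np.array(p)/1e3)
for n,p in dict(bl=[-27,-25,0],br=[27,-25,0],tl=[-27,-25,68],tr=[27,-25,68]).items(): print(n,proj(cup(p),K,T).round(1))
for p in [(-.11,-.055,.006),(.11,-.055,.006)]: print("plate",proj(hw(*p),K,T).round(1))
```

```text
P [ 0.5108 -0.2708  0.1365] holder [ 0.0004 -0.0505  0.1365] j [-0.82  0.83  1.46  0.45  1.52 -1.1 ] t 3.4 F [0.7 0.  0. ]
shift cm [-0.1  -0.04 12.37] turn deg [0.03 0.18 0.13]
bl [[279.9 267.8]]
br [[353.2 267.9]]
tl [[273.7 187.2]]
tr [[359.2 187.3]]
plate [[176.3 323.1]]
plate [[456.7 323.4]]
```

View pics/w2.png

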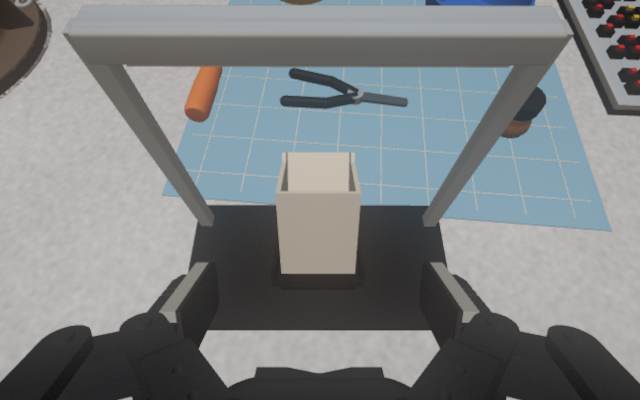

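Wrist view: the cup's back face spans (281..356, 272) at the bottom and (277..359, 192) on top, ~1 mm in x and ~5 px lower than predicted, so I go 3 mm short in y.

Request:
drive_tool([
  [[-0.3,0,2],[0,0,0],-1],
  [[0,0,2],[0,0,0],-1],
  [[0,0,2],[0,0,0],-1],
  [[0,0,2],[0,0,0],-1],
  [[0,0,1.5],[0,0,0],-1],
  [[0,0,1.2],[0,0,0],-1],
  [[0,0,1],[0,0,0],-1],
  [[0,0,0.5],[0,0,0],-1],
  [[0,0,0],[0,0,0],-1],
])

```text
clock: 4.58
position: [0.5027, -0.1862, 0.0464]
tool_rot: [0.624, 0.681, 0.259, -0.282]
ft_force: [0.0, -0.6, -0.1]
width: 0.0854
finger_force: 0.0
```

Request:
drive_tool([
  [[0,0,0],[0,0,0],0.2],
  [[0,0,0],[0,0,0],1],
  [[0,0,0],[0,0,0],1],
  [[0,0,0],[0,0,0],1],
  [[0,0,0],[0,0,0],1],
  [[0,0,0],[0,0,0],1],
], newtons=50)

```text
clock: 5.32
position: [0.5029, -0.1867, 0.0468]
tool_rot: [0.624, 0.681, 0.259, -0.282]
ft_force: [-0.9, -3.8, 6.3]
width: 0.0536
finger_force: 43.6
```

Run:
```python
from h import *
from workcell import optics
togo(hw(0,.036,.048),hand(45))
c=optics.capture("wrist")["image"]; d=optics.capture("side")["image"]
M=np.zeros((600,800,3),np.uint8);M[:400,:640]=c;M[400:600,:220]=cv2.resize(d[140:240,320:430],None,fx=2,fy=2)
cv2.imwrite("pics/w3.png",M[:,:,::-1])
```

```text
P [ 0.5029 -0.1867  0.0468] holder [-0.0001  0.034   0.0468] j [-0.75  0.89  1.65  0.52  1.28 -1.16] t 5.33 F [-0.9 -3.8  6.3]
shift cm [0.23 0.01 0.06] turn deg [0.02 0.03 0.02]
```

View pics/w3.png

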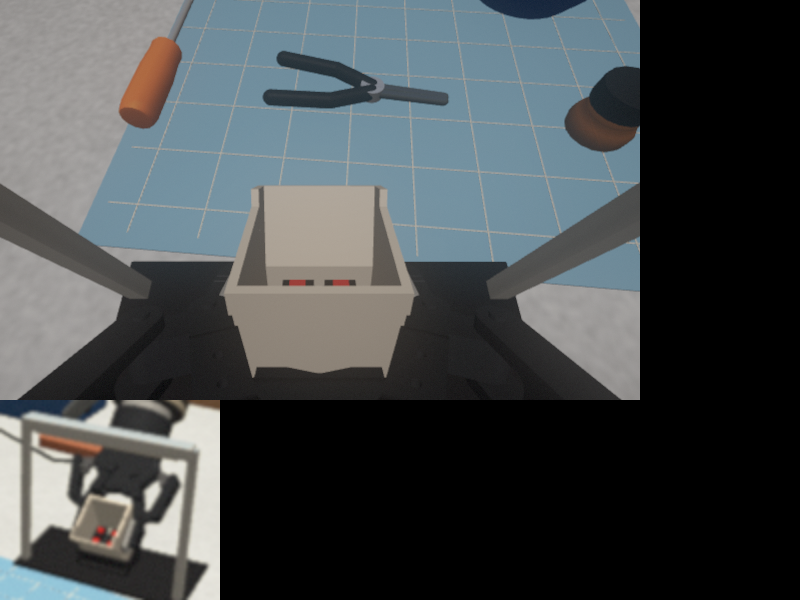

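Cup gripped (53.6 mm), both switch rows visible inside, bar clear. Lifting straight up, then back out.

Request:
drive_tool([
  [[0.4,0,-0.4],[0,0,0],1],
  [[0.7,0,-0.7],[0,0,0],1],
  [[0.7,0,-0.7],[0,0,0],1],
  [[0.5,0,-0.5],[0,0,0],1],
  [[0,0,-1],[0,0,0],1],
  [[0,0,-2],[0,0,0],1],
  [[0,0,-3],[0,0,0],1],
  [[0,0,-3],[0,0,0],1],
  [[0,0,-2],[0,0,0],1],
  [[0,0,-1],[0,0,0],1],
])

```text
clock: 6.68
position: [0.5102, -0.272, 0.1645]
tool_rot: [0.624, 0.681, 0.259, -0.282]
ft_force: [0.5, -0.9, -1.1]
width: 0.0538
finger_force: 44.3
```

```bash
cat >> h.py <<'E'
TS,QS=np.array([.5029,-.1867,.0468]),R.from_quat([.624,.681,.259,-.282])
cupR=Rh*R.from_euler("x",-30,degrees=True)
# cup pose seated assumed: origin such that hand-grasp error is absorbed: holder shift dy
DY=-.003
lip_w=hw(0,DY,.03)+cupR.apply([0,.039,.068]); LT=QS.inv().apply(lip_w-TS) # lip in tool frame
BOWL=np.array([.674,.127,0])
def pour(a,dy,z): # TCP for tilt a, lip at bowl centre + dy along holder y, height z
    q=hand(a); lip=BOWL+Rh.apply([0,dy,0])+[0,0,z]; return lip-q.apply(LT),q
E
python3 - <<'E'
from h import *
print(LT); p,q=pour(45,-.025,.14); print(p); togo(p,q)
for a,z in((45,.14),(5,.1),(-55,.075)): print(a,pour(a,-.025,z)[0].round(3))
E
```

```text
[0.03777258 0.00016872 0.00585025]
[0.67868439 0.07135056 0.1174275 ]
P [ 0.5102 -0.272   0.1645] holder [-0.0003 -0.0517  0.1645] j [-0.83  0.8   1.45  0.45  1.56 -1.08] t 6.67 F [ 0.5 -0.9 -1.1]
shift cm [19.84 19.75 26.47] turn deg [0.04 0.06 0.01]
45 [0.679 0.071 0.117]
5 [0.679 0.064 0.103]
-55 [0.677 0.085 0.109]
```

Request:
drive_tool([
  [[1,0,-1],[0,0,0],1],
  [[2,0,-2],[0,0,0],1],
  [[2.5,0,-2.5],[0,0,0],1],
  [[2.5,0,-2.5],[0,0,0],1],
  [[1.5,0,-1.5],[0,0,0],1],
  [[0.8,0.7,0.3],[0,0,0],1],
  [[1.3,1.2,1.3],[0,0,0],1],
  [[2,1.8,2],[0,0,0],1],
  [[2.5,2.2,2.5],[0,0,0],1],
  [[2.5,2.2,2.5],[0,0,0],1],
])

```text
clock: 7.92
position: [0.5803, -0.1361, 0.3002]
tool_rot: [0.624, 0.681, 0.258, -0.283]
ft_force: [1.1, -0.3, -1.1]
width: 0.0537
finger_force: 44.3
```

Request:
drive_tool([
  [[2.5,2.2,2.5],[0,0,0],1],
  [[2.5,2.2,2.5],[0,0,0],1],
  [[2.5,2.2,2.5],[0,0,0],1],
  [[2.5,2.2,2.5],[0,0,0],1],
  [[2,1.8,2],[0,0,0],1],
  [[1.2,0.8,1.2],[0,0,0],1],
  [[0.6,0.2,0.6],[0,0,0],1],
  [[0,0,0],[0,0,0],1],
])

```text
clock: 8.93
position: [0.6779, 0.0657, 0.3013]
tool_rot: [0.624, 0.681, 0.258, -0.282]
ft_force: [-0.2, -0.2, -1.7]
width: 0.0534
finger_force: 44.3
```

Run:
```python
from h import *
from workcell import optics
togo(*pour(45,-.025,.14))
print(np.round(optics.capture("wrist")["cam_to_world"][:3,3],3))
```

```text
P [0.6779 0.0657 0.3013] holder [0.1961 0.2702 0.3013] j [-0.31  0.63  1.43  0.71  1.48 -0.62] t 8.93 F [-0.2 -0.2 -1.7]
shift cm [-12.61   0.14  13.4 ] turn deg [-0.06 -0.01 -0.01]
[0.683 0.017 0.454]
```

Request:
drive_tool([
  [[-1,0.1,1.2],[0,0,0],1],
  [[-2,0,2.2],[0,0,0],1],
  [[-2.5,0,2.5],[0,0,0],1],
  [[-2.5,0,2.5],[0,0,0],1],
  [[-2.3,0,2.5],[0,0,0],1],
  [[-1.5,0,1.5],[0,0,0],1],
  [[-0.8,0,1],[0,0,0],1],
  [[0,0,0],[0,0,0],1],
])

```text
clock: 9.98
position: [0.6788, 0.0712, 0.1174]
tool_rot: [0.624, 0.681, 0.258, -0.282]
ft_force: [-0.1, -0.1, -0.0]
width: 0.0534
finger_force: 44.3
```

Run:
```python
from h import *
from workcell import optics
togo(*pour(45,-.025,.14))
c=optics.capture("side"); d=optics.capture("scene")
M=np.zeros((600,800,3),np.uint8)
M[:400,:400]=cv2.resize(c["image"][150:310,150:310],(400,400),interpolation=2)
M[:400,400:]=cv2.resize(d["image"][180:340,310:470],(400,400),interpolation=2)
cv2.imwrite("pics/p1.png",M[:400,:,::-1])
s,P,Q=cur(); L=P+Q.apply(LT); print("lip pred",L,proj(L,c["camera_matrix"],c["cam_to_world"])-150,(proj(L,d["camera_matrix"],d["cam_to_world"])-[310,180]))
```

```text
P [0.6788 0.0712 0.1174] holder [0.1975 0.2756 0.1174] j [-0.31  0.83  1.54  0.76  1.25 -0.82] t 9.97 F [-0.1 -0.1 -0. ]
shift cm [ 0.01 -0.01  0.01] turn deg [-0.03 -0.02 -0.02]
lip pred [0.67685093 0.10185158 0.14129511] [[78.76705789 60.4332215 ]] [[78.41949837 78.0859194 ]]
```

View pics/p1.png

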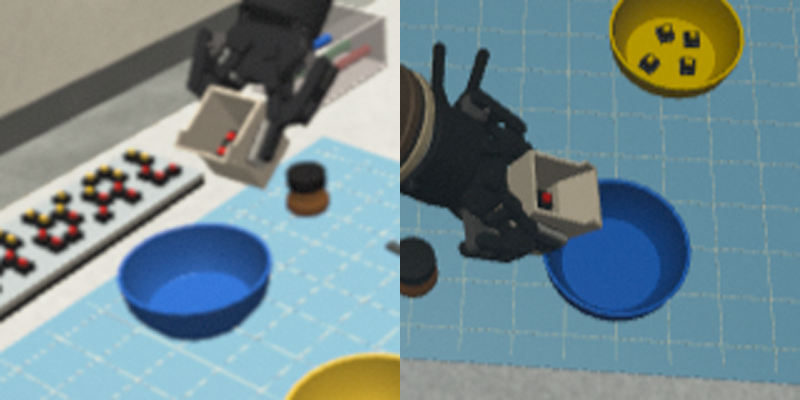

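Side/scene crops: lip lies over the bowl's near-inside (scene crop ~(598,200)), the switches still deep in the cup, hand clear of jar. Working out the pour rows about the lip.

Run:
```python
from h import *
A=[45,37.5,30,22.5,15]+list(np.arange(10,-56,-5)); Z=list(np.linspace(.14,.105,5))+list(np.linspace(.102,.075,14))
s,P,Q=cur(); 
pr=pour(A[0],-.025,Z[0])
for a,z in list(zip(A,Z))[1:]:
    n=pour(a,-.025,z); print(a,(pr[1].inv().apply(n[0]-pr[0])*100).round(2),np.degrees((pr[1].inv()*n[1]).as_rotvec()).round(1)); pr=n
```

```text
37.5 [-0.51 -0.    0.13] [-0.  -7.5  0. ]
30 [-0.42  0.    0.21] [-0.  -7.5  0. ]
22.5 [-0.33  0.    0.27] [ 0.  -7.5 -0. ]
15 [-0.23 -0.    0.32] [-0.  -7.5 -0. ]
10 [-0.01 -0.   -0.04] [ 0. -5.  0.]
5 [ 0.03  0.   -0.12] [ 0. -5. -0.]
0 [ 0.05  0.   -0.12] [ 0. -5.  0.]
-5 [ 0.07 -0.   -0.12] [ 0. -5. -0.]
-10 [ 0.08 -0.   -0.12] [ 0. -5.  0.]
-15 [ 0.1   0.   -0.12] [ 0. -5. -0.]
-20 [ 0.12 -0.   -0.13] [-0. -5. -0.]
-25 [ 0.14 -0.   -0.13] [ 0. -5.  0.]
-30 [ 0.15  0.   -0.14] [ 0. -5. -0.]
-35 [ 0.17  0.   -0.15] [-0. -5.  0.]
-40 [ 0.18  0.   -0.16] [-0. -5. -0.]
-45 [ 0.2  -0.   -0.17] [ 0. -5. -0.]
-50 [ 0.21  0.   -0.18] [ 0. -5.  0.]
-55 [ 0.22  0.   -0.19] [-0. -5. -0.]
```

Request:
drive_tool([
  [[-0.5,0,0.1],[0,-7.5,0],1],
  [[-0.4,0,0.2],[0,-7.5,0],1],
  [[-0.3,0,0.3],[0,-7.5,0],1],
  [[-0.2,0,0.3],[0,-7.5,0],1],
  [[0,0,-0.05],[0,-5,0],1],
  [[0.03,0,-0.1],[0,-5,0],1],
  [[0.05,0,-0.12],[0,-5,0],1],
  [[0.07,0,-0.12],[0,-5,0],1],
  [[0.08,0,-0.12],[0,-5,0],1],
  [[0.1,0,-0.12],[0,-5,0],1],
])

```text
clock: 11.32
position: [0.6799, 0.0681, 0.1099]
tool_rot: [0.67, 0.731, -0.088, 0.098]
ft_force: [-0.5, 0.7, -2.1]
width: 0.0535
finger_force: 44.3
```

Request:
drive_tool([
  [[0.12,0,-0.13],[0,-5,0],1],
  [[0.14,0,-0.13],[0,-5,0],1],
  [[0.15,0,-0.14],[0,-5,0],1],
  [[0.17,0,-0.15],[0,-5,0],1],
  [[0.18,0,-0.16],[0,-5,0],1],
  [[0.2,0,-0.17],[0,-5,0],1],
  [[0.2,0,-0.18],[0,-5,0],1],
  [[0.2,0,-0.2],[0,-5,0],1],
  [[0,0,0],[0,0,0],1],
  [[0,0,0],[0,0,0],1],
])

```text
clock: 12.58
position: [0.678, 0.0857, 0.1115]
tool_rot: [0.6, 0.654, -0.311, 0.34]
ft_force: [0.2, 0.3, -0.2]
width: 0.0537
finger_force: 44.4
```

Request:
drive_tool([
  [[0,0,0],[0,0,0],1],
  [[0,0,0],[0,0,0],1],
  [[0,0,0],[0,0,0],1],
  [[0,0,0],[0,0,0],1],
  [[0,0,0],[0,0,0],1],
  [[0,0,0],[0,0,0],1],
  [[0,0,0],[0,0,0],1],
  [[0,0,0],[0,0,0],1],
])

```text
clock: 13.58
position: [0.6776, 0.0857, 0.1107]
tool_rot: [0.599, 0.654, -0.312, 0.34]
ft_force: [-0.0, 0.1, 0.4]
width: 0.0534
finger_force: 44.4
```

Run:
```python
from h import *
from workcell import optics
togo(*pour(-55,-.025,.075))
c=optics.capture("side"); d=optics.capture("scene")
M=np.zeros((400,800,3),np.uint8)
M[:,:400]=cv2.resize(c["image"][160:300,150:290],(400,400),interpolation=2)
M[:,400:]=cv2.resize(d["image"][210:350,320:460],(400,400),interpolation=2)
cv2.imwrite("pics/p2.png",M[:,:,::-1])
```

```text
P [0.6776 0.0857 0.1107] holder [0.1976 0.2902 0.1107] j [ 0.5   0.93  1.46 -0.87  1.37  0.88] t 13.57 F [-0.   0.1  0.4]
shift cm [ 0.09 -0.02  0.12] turn deg [0.01 0.   0.01]
```

View pics/p2.png

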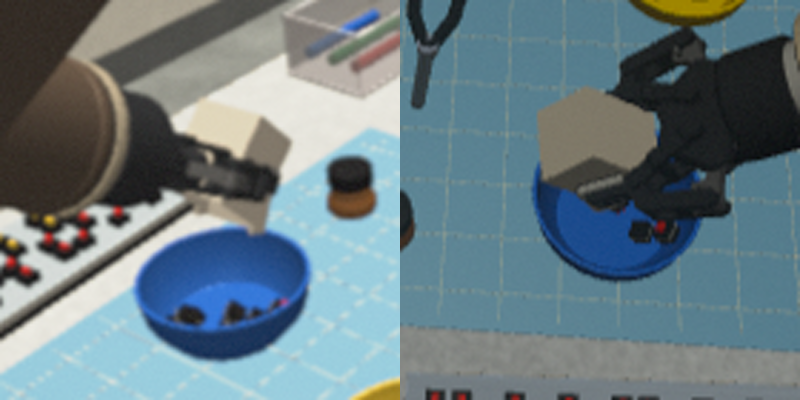

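Switches lie in the blue bowl, none outside; the cup is tipped 130°. Lifting and turning back, then checking the cup and counting.

Request:
drive_tool([
  [[-1.5,0,-1],[0,0,0],1],
  [[-2.5,0,-1.7],[0,0,0],1],
  [[-2.5,0,-1.7],[0,0,0],1],
  [[-1.5,0,-1],[0,0,0],1],
  [[0,0,0],[0,10,0],1],
  [[0,0,0],[0,10,0],1],
  [[0,0,0],[0,10,0],1],
  [[0,0,0],[0,10,0],1],
  [[0,0,0],[0,10,0],1],
  [[0,0,0],[0,10,0],1],
])

```text
clock: 14.92
position: [0.6783, 0.0842, 0.2091]
tool_rot: [0.675, 0.737, 0.032, -0.033]
ft_force: [-1.0, -0.2, -1.6]
width: 0.0535
finger_force: 44.3
```

Request:
drive_tool([
  [[0,0,0],[0,10,0],1],
  [[0,0,0],[0,10,0],1],
  [[0,0,0],[0,10,0],1],
  [[0,0,0],[0,10,0],1],
  [[1,0,-1],[0,0,0],1],
  [[2,0,-2],[0,0,0],1],
  [[2,0,-2],[0,0,0],1],
  [[1,0,-1],[0,0,0],1],
  [[0,0,0],[0,0,0],1],
])

```text
clock: 16.05
position: [0.6781, 0.0849, 0.2947]
tool_rot: [0.623, 0.682, 0.259, -0.28]
ft_force: [-0.1, 0.6, -1.5]
width: 0.0537
finger_force: 44.3
```

Run:
```python
from h import *
from workcell import optics
togo(hw(-.0001,-.0517,.30),hand(45))
w=optics.capture("wrist"); d=optics.capture("scene"); c=optics.capture("side")
M=np.zeros((600,800,3),np.uint8)
M[:400,:400]=cv2.resize(c["image"][220:300,180:260],(400,400),interpolation=2)
M[:400,400:]=cv2.resize(d["image"][240:320,355:435],(400,400),interpolation=2)
M[400:,:320]=cv2.resize(w["image"],(320,200)); M[400:,320:640]=w["image"][160:360,160:480]
cv2.imwrite("pics/p3.png",M[:,:,::-1])
```

```text
P [0.6781 0.0849 0.2947] holder [0.198  0.2893 0.2947] j [-0.29  0.62  1.45  0.72  1.45 -0.61] t 16.05 F [-0.1  0.6 -1.5]
shift cm [-23.72 -19.87 -24.46] turn deg [0.09 0.15 0.23]
```

View pics/p3.png

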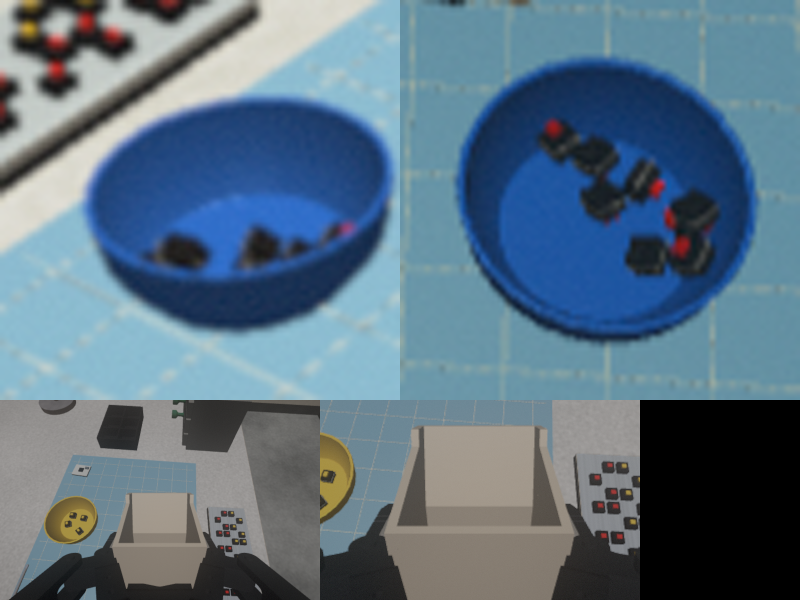

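Seven switches show in the bowl plus a red stem from an eighth beneath the one at scene crop (693,210); cup floor bare in the wrist view; nothing outside. Returning over the bar.

Request:
drive_tool([
  [[-0.8,-0.7,-1.2],[0,0,0],1],
  [[-1.5,-1.3,-1.8],[0,0,0],1],
  [[-2.5,-2,-2.5],[0,0,0],1],
  [[-2.5,-2.2,-2.5],[0,0,0],1],
  [[-2.5,-2.2,-2.5],[0,0,0],1],
  [[-2.5,-2.2,-2.5],[0,0,0],1],
  [[-2.5,-2.2,-2.5],[0,0,0],1],
  [[-2.5,-2.2,-2.5],[0,0,0],1],
  [[-2.5,-2.2,-2.5],[0,0,0],1],
  [[-2,-1.7,-2],[0,0,0],1],
])

```text
clock: 17.45
position: [0.5146, -0.2474, 0.2969]
tool_rot: [0.625, 0.68, 0.259, -0.282]
ft_force: [1.0, 0.0, -0.8]
width: 0.0537
finger_force: 44.3
```

Request:
drive_tool([
  [[-1.3,-0.9,-1.3],[0,0,0],1],
  [[-0.6,-0.1,-0.6],[0,0,0],1],
  [[0,0,0],[0,0,0.2],1],
  [[-1,0,1],[0,0,0],1],
  [[-2.5,0,2.5],[0,0,0],1],
  [[-2.5,0,2.5],[0,0,0],1],
  [[-2.5,0,2.5],[0,0,0],1],
  [[-1,0,1],[0,0,0],1],
  [[0,0,0],[0,0,0],1],
  [[0,0,0],[0,0,0],1],
])

```text
clock: 18.7
position: [0.5093, -0.2723, 0.1637]
tool_rot: [0.625, 0.68, 0.258, -0.282]
ft_force: [-0.2, 0.4, -0.6]
width: 0.0538
finger_force: 44.3
```

Run:
```python
from h import *
togo(TS+[0,0,.0325],QS)
```

```text
P [ 0.5093 -0.2723  0.1637] holder [-0.0012 -0.0519  0.1637] j [-0.83  0.8   1.45  0.45  1.56 -1.08] t 18.7 F [-0.2  0.4 -0.6]
shift cm [ 0.11  0.1  12.04] turn deg [-0.02  0.09 -0.17]
```

Request:
drive_tool([
  [[0.1,0.1,1],[0,0,-0.2],1],
  [[0,0,2],[0,0,0],1],
  [[0,0,2.5],[0,0,0],1],
  [[0,0,2.5],[0,0,0],1],
  [[0,0,2],[0,0,0],1],
  [[0,0,1.2],[0,0,0],1],
  [[0,0,0.7],[0,0,0],1],
  [[-0.7,0,0.7],[0,0,0],1],
  [[-0.7,0,0.7],[0,0,0],1],
  [[0,0,0],[0,0,0],1],
])

```text
clock: 19.95
position: [0.5022, -0.1876, 0.0586]
tool_rot: [0.624, 0.681, 0.259, -0.283]
ft_force: [0.4, -0.7, -0.6]
width: 0.0533
finger_force: 44.3
```

Run:
```python
from h import *
togo(TS,QS)
```

```text
P [ 0.5022 -0.1876  0.0586] holder [-0.0009  0.0331  0.0586] j [-0.75  0.87  1.65  0.51  1.3  -1.15] t 19.95 F [ 0.4 -0.7 -0.6]
shift cm [-0.78  0.08  0.9 ] turn deg [-0.06 -0.01 -0.06]
```

Request:
drive_tool([
  [[-0.3,0.05,0.3],[0,0,0],1],
  [[-0.2,0,0.25],[0,0,0],1],
  [[-0.15,0,0.15],[0,0,0],1],
  [[-0.1,0,0.1],[0,0,0],1],
  [[0,0,0],[0,0,0],1],
])

```text
clock: 20.58
position: [0.5029, -0.1871, 0.0484]
tool_rot: [0.624, 0.681, 0.259, -0.282]
ft_force: [0.2, -0.2, 0.2]
width: 0.0535
finger_force: 44.3
```

Run:
```python
from h import *
togo(TS,QS)
```

```text
P [ 0.5029 -0.1871  0.0484] holder [-0.0002  0.0335  0.0484] j [-0.75  0.89  1.65  0.52  1.29 -1.16] t 20.57 F [ 0.2 -0.2  0.2]
shift cm [-0.09  0.    0.15] turn deg [-0.05  0.03 -0.02]
```

Request:
drive_tool([
  [[-0.05,0,0.08],[0,0,0],1],
  [[-0.04,0,0.07],[0,0,0],1],
  [[0,0,0],[0,0,0],1],
  [[0,0,0],[0,0,0],1],
])

```text
clock: 21.08
position: [0.5029, -0.1867, 0.0468]
tool_rot: [0.624, 0.681, 0.259, -0.282]
ft_force: [-0.2, 0.3, 0.1]
width: 0.0535
finger_force: 45.0
```

Run:
```python
from h import *
togo(TS,QS)
```

```text
P [ 0.5029 -0.1867  0.0468] holder [-0.0002  0.034   0.0468] j [-0.75  0.89  1.65  0.52  1.29 -1.16] t 21.07 F [-0.2  0.3  0.1]
shift cm [-0.  0. -0.] turn deg [-0.05  0.03 -0.02]
```

Request:
drive_tool([
  [[-0.05,0,0.05],[0,0,0],1],
  [[0,0,0],[0,0,0],1],
  [[0,0,0],[0,0,0],1],
])

```text
clock: 21.45
position: [0.5029, -0.1867, 0.0468]
tool_rot: [0.624, 0.681, 0.259, -0.282]
ft_force: [-1.6, -1.5, 10.0]
width: 0.0538
finger_force: 45.4
```

Contact at the original pose (10 N up): seated. Opening, backing off along the tool.

Request:
drive_tool([
  [[0,0,0],[0,0,0],0],
  [[0,0,0],[0,0,0],-0.3],
  [[0,0,0],[0,0,0],-0.7],
  [[0,0,0],[0,0,0],-1],
  [[0,0,0],[0,0,0],-1],
  [[0,0,0],[0,0,0],-1],
], newtons=20)

```text
clock: 22.2
position: [0.5029, -0.1867, 0.046]
tool_rot: [0.624, 0.681, 0.259, -0.282]
ft_force: [-0.1, -0.7, 0.7]
width: 0.0855
finger_force: 0.0
```

Request:
drive_tool([
  [[0,0,-0.5],[0,0,0],-1],
  [[0,0,-1.5],[0,0,0],-1],
  [[0,0,-2.5],[0,0,0],-1],
  [[0,0,-2.5],[0,0,0],-1],
  [[0,0,-2.5],[0,0,0],-1],
  [[0,0,-2],[0,0,0],-1],
  [[0,0,-0.9],[0,0,0],-1],
  [[0,0,0],[0,0,0],-1],
  [[0,0,0],[0,0,0],-1],
])

```text
clock: 23.32
position: [0.5103, -0.2735, 0.1334]
tool_rot: [0.624, 0.681, 0.259, -0.283]
ft_force: [0.4, -0.8, -0.3]
width: 0.0849
finger_force: 0.0
```

Run:
```python
from h import *
from workcell import optics
togo(hw(0.0004,-.0505,.1365),hand(45))
w=optics.capture("wrist"); d=optics.capture("scene"); c=optics.capture("side"); o=load("w2.npz")[0]; s0=load("side0.npz")[0]
M=np.zeros((600,800,3),np.uint8)
M[:300,:400]=cv2.resize(w["image"][130:330,160:427],(400,300)); M[:300,400:]=cv2.resize(o[130:330,160:427],(400,300))
M[300:,:270]=cv2.resize(c["image"][140:240,330:420],(270,300),interpolation=2); M[300:,270:540]=cv2.resize(s0[140:240,330:420],(270,300),interpolation=2)
M[300:,540:]=cv2.resize(d["image"][235:325,355:433],(260,300),interpolation=2)
cv2.imwrite("pics/f.png",M[:,:,::-1])
# numerical change of things between start and now
for n,x,y in(("side",c["image"],s0),("scene",d["image"],load("scene0.npz")[0])):
    df=(np.abs(x.astype(int)-y).max(2)>40).astype(np.uint8); q=cv2.connectedComponentsWithStats(df); print(n,[r[:5].tolist() for r in q[2][1:] if r[4]>12])
```

```text
P [ 0.5103 -0.2735  0.1334] holder [-0.0003 -0.0532  0.1334] j [-0.83  0.84  1.46  0.45  1.52 -1.1 ] t 23.32 F [ 0.4 -0.8 -0.3]
shift cm [ 0.41  0.07 -0.03] turn deg [-0.04 -0.04 -0.01]
side [[224, 0, 76, 156, 6989], [396, 0, 157, 294, 17827], [472, 0, 168, 231, 25484], [626, 52, 12, 8, 26], [622, 60, 6, 7, 13], [394, 87, 32, 12, 87], [388, 91, 37, 35, 462], [398, 95, 22, 9, 63], [375, 122, 8, 7, 30], [368, 128, 57, 32, 543], [407, 129, 7, 8, 20], [366, 203, 13, 11, 106], [227, 264, 24, 10, 102], [209, 266, 13, 9, 71], [600, 281, 40, 24, 411]]
scene [[42, 0, 53, 31, 1256], [37, 0, 183, 203, 11012], [293, 0, 13, 6, 41], [282, 0, 165, 242, 12492], [451, 3, 5, 9, 20], [318, 8, 6, 9, 20], [314, 88, 8, 7, 40], [378, 91, 7, 7, 40], [25, 118, 7, 5, 15], [383, 264, 25, 21, 233], [400, 278, 19, 18, 203]]
```

View pics/f.png

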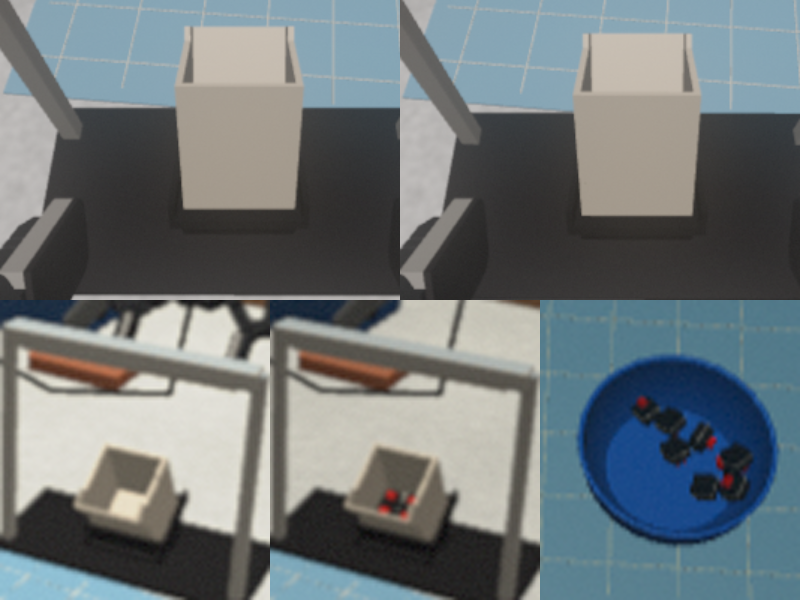

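The cup sits as before (same offset to the seat as in the earlier view), it is empty, and the start and end images differ only at the arm, the cup's inside and the bowl's inside.

```bash
python3 -c "
from workcell import ctrl; print(ctrl.close_job())"
```

```text
the job is handed in; nothing more can be done
None
```

The job is handed in at about 23 s on the robot's clock: the cup was emptied into the blue bowl and is back seated in its holder with the spout on the same side, and the pictures show nothing spilled or moved; I counted seven switches clearly, plus what looks like the eighth under another.

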